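# Load the film carriage and hold it at the cutting detent

## Task

Load the loose film carriage into the open end of the clamped film-cutting guide and slide it in under the rail lips until the spring ball clicks into the carriage's notch, which is when the fin stands level with the plunger. Keep hold of the fin: finish while gripping the carriage still at the notch, lying flat in the guide. Leave everything else on the counter where it is.

Things in the scene. Friction and masses are not known exactly. Their poses are not given: they have to be found in the camera images.
- carriage_grip (a point): middle of the film carriage's black upright fin, 38 above its underside. Carriage: loose dark metal plate 90 long (x) x 72 wide (y) x 10 thick, 0.2 kg; fin at its centre 12 thick (x) x 30 wide (y), its top 56 above the underside. Same after a half turn. Ramps at both ends lift the ball; a V notch 4 deep, 12 wide crosses the plate's side edges in line with the fin (x = 0).
- guide: wooden film-cutting guide on a plinth, fixed, 390 x 120, C-clamp 190 tall at its closed end. Origin on the counter under the channel's centre line; x = the way the carriage slides in, along the channel. Board top (the carriage lies on it) at z = 83. Open loading bed from x = -190 to -55, channel with lips from x = -55 to the end stop at 150, well past the notch.
- bed (a point): centre of the loading bed, on the board's top, 135 before the guide's origin (axes as the guide): set the carriage's centre down here, its length along x. Channel ahead: walls 76 apart (2 clearance each side), aluminium lips 12 above the board, lip tops at 16, 48 free between the lips for the fin; flared walls and turned-up lips (up to 25 above the board) begin 50 to 60 ahead of this point.
- plunger (a point): top of the spring plunger, a steel post 16 dia, 30 tall on the lip at the guide's y = -30, anywhere from x = 5 to 55 (axes as the guide). Its ball, below it, presses down on the plate's edge with 3 to 5 N: a bump when the fin is 42 to 36 before the plunger, then light drag, then it drops into the notch when fin and plunger have the same x, pulls to centre by 1 to 3 N and resists going on.
- spool: blue plastic film spool standing on end, 48 dia x 62 tall; origin at the centre of its underside; bystander
- hood: square smoked-glass viewfinder hood with a black rim, 70 x 70 x 58 tall; origin at the centre of its underside; bystander
- clip_a: steel film clip lying flat, 85 x 20 x 22; origin at the centre of its underside, x along its length; bystander
- clip_b: second, identical steel film clip; bystander
- lensboard: black square lens board with stepped bellows and a lens, 140 x 140 x 43 tall; origin at the centre of its underside; bystander
- loupe: black round loupe standing up, 48 dia x 54 tall; origin at the centre of its underside; bystander
- filmbox: plain cardboard film box, 135 x 108 x 30 tall; origin at the centre of its underside; bystander
Things that resemble listed ones, but are neither listed nor needed, are in the scene too. What is shaped like the part that bears carriage_grip but red or turquoise is not meant.

How it is judged:
By the outcome, as a careful person would: the job done as asked, in the order asked, and still so for the second after the job is handed in, while the arm keeps its last pose, push and grip.
It also fails if it takes over 51 s, if anything falls off the work surface, if the arm or the gripper's body presses on something with over 40 N, if the wrist force passes 120 N, or if a joint passes its speed limit or range.

## Robot

A 6-joint arm with a two-finger parallel gripper is mounted at the origin on the work surface. World frame = base frame: x ahead of the robot, y to its left, z up, the work surface at z = 0. Lengths are in m, angles in rad, forces in N, time in s.
With the tool pointing down it reaches from about 0.325 to 1 m from the base axis. Payload 5.1 kg.
Tool frame: the origin (TCP) lies at the very end of the fingers, on their centre line; the grasp point (between the pads) lies 19 mm behind it (r.grip_depth is the distance from the TCP to the grasp point, in m); z points along the fingers, y is the line along which they close (so a half turn about z gives the same grasp; the last joint's range is limited). The gripper opens to 85 mm and grips with 20 to 120 N. Pads are 22 mm wide; open, the fingers measure 114 mm over their backs; the gripper's body (76 mm by 85 mm) begins 54 mm behind the grasp point. The pads swing forward as they close: fully open they stand 13 mm farther back than shut.
Start: joints at [1.222, 0.124, 1.65, -0, 1.367, -0.083], TCP at [0.171, 0.627, 0.231] pointing down, gripper open.
Joint ranges: [-2.61, 2.61], [-1.02, 2.33], [0.03, 2.71], [-1.35, 4.49], [0.32, 2.68], [-2.91, 2.91]. Speed limits (rad/s): [2.57, 2.57, 3.14, 3.14, 3.14, 3.14].

## Interface

Orientations are given as a unit quaternion [w, x, y, z].
In Python, from workcell import r, optics, job gives the robot as it stands.
- The arm moves only by the tool step_arm, never from a script. Its argument "series" is a list of rows, each a list of 3 entries, a list of its own where there are three numbers: the shift along the world's x, y, z in mm, then the turn, a rotation vector about the world's x, y, z in rad, then the finger opening in mm, from 0 to 85.4. A call has 1 to 20 rows; each row is the pose to reach, as a shift and turn from the pose commanded when the call began; what a row does not reach only later rows make up. A row lasts 1/8 s, in which the tool goes at most 62.5 mm and 10.7 degrees, less where a joint would pass 70% of its speed; a pose out of reach is approached as far as the arm can. A call with a gripper value outside its range is refused whole. The fingers move at their own pace and stop on an object; "force" is the grip in N (left out, the last holds). Time passes only in rows, so rows that repeat a pose let the fingers close. It gives the time, the measured TCP pose, the force, the opening and the grip force at its end, in the units of the state.
- r.get_obs(): the state, without advancing time (a new reading comes with each control period).
- optics.camera(name): name is "scene" or "top" or "wrist"; returns the picture (384x512x3 uint8, blue, green, red); there is no depth.
- optics.camera_info(name): a dict with "fx", "fy", "cx", "cy" (pixels), "extrinsics" (4x4, takes a point from camera to world coordinates). Camera axes: x right, y up, looking along -z (the intrinsics and any distortion apply to the point x, -y, -z); pixel columns grow to the right and rows downward; lengths in m; the calibration is good to about 2 mm. A picture is of the moment at which its call begins: read the wrist's pose just before it. camera_info takes no time and is no camera call; for the wrist camera it gives the pose at the moment of the call.
- job.hand_in(): hands the job in; it is judged then, once.
Trained networks look in the newest picture that a camera, given by its name, has taken for a name from the list of things; names that differ only in an ending like _2 or _b are one class to them, and where a whole thing is asked for, a point or a joint stands for the part that bears it (a point fixed in the world has none). Each returns a list of dicts, best first, with "score" (0 to 1); they miss things now and then, are a little off and sometimes report something else, mostly with a low value. They report only what shows in the picture. A call takes as long as a camera call. They do not tell look-alikes from the thing itself.
- optics.boxes_of(camera, query): "point" ([column, row] in pixels, amid what is visible of it).
The state is a dict: "time_s": time; "q": joint angles; "joint_velocities": joint speeds; "tau": joint torques, N m; "eef_pos": TCP position; "eef_rot": TCP orientation; "wrist_force": force on the tool from outside, world axes, zero at the start; "torque": the same for the moment, N m; "opening": finger opening in m; "grasp_force": force on a finger pad.
Only numpy, scipy, OpenCV 4.12 (cv2) and the standard library are available. Lean on these libraries where they do the work, as an engineer would, in place of code of your own. Each camera call takes 0.05 s, during which the arm holds its last target. There are 200 camera calls.

## Working session

There is one attempt and no reset: what is moved stays moved. The work goes in short steps, Python scripts to look and compute and a tool call to move; the robot and the scene stay as the last step left them, time stands still between calls to the robot, and variables do not carry over. Pictures are saved under pics/ and viewed, at most 10 in all, crops included, and the job is handed in when it is done.

Besides the shell and the picture viewer there is one more tool, called after "Request:" by a JSON object that holds its "api" and its "payload", one argument or row to a line. step_arm: Moves the arm, as the interface text tells. Its arguments: {"type":"object","properties":{"series":{"type":"array","items":{"type":"array"}},"force":{"type":"number"}},"required":["series"]}

```bash
mkdir -p pics; cat > h.py <<'E'
import numpy as np,cv2
from workcell import r,optics,job
def ray(info,p):
    E=np.array(info['extrinsics']);d=np.array([(p[0]-info['cx'])/info['fx'],-(p[1]-info['cy'])/info['fy'],-1.])
    return E[:3,3],E[:3,:3]@d
def at(info,p,z):
    o,d=ray(info,p);return o+d*(z-o[2])/d[2]
def proj(info,P):
    E=np.array(info['extrinsics']);c=E[:3,:3].T@(np.array(P)-E[:3,3])
    return np.array([info['cx']+info['fx']*c[0]/-c[2],info['cy']-info['fy']*c[1]/-c[2]])
E
python3 - <<'E'
from h import *
ims=[]
for n in("scene","top"):
    im=optics.camera(n);cv2.imwrite(f'pics/{n}0.png',im);ims.append(im);i=optics.camera_info(n)
    print(n,{k:v for k,v in i.items() if k!='extrinsics'},np.round(np.array(i['extrinsics']),3).tolist())
    for q,z in(("carriage_grip",.038),("guide",.09),("plunger",.13),("spool",.03),("hood",.03),("loupe",.03),("clip_a",.01),("lensboard",.02),("filmbox",.02)):
        print(q,[(round(b['score'],2),np.round(b['point']).tolist(),np.round(at(i,b['point'],z)[:2],3).tolist()) for b in optics.boxes_of(n,q)[:4]])
E
cd pics; python3 -c "
import cv2;cv2.imwrite('t0.png',cv2.resize(cv2.imread('top0.png'),(800,600)));cv2.imwrite('s0.png',cv2.resize(cv2.imread('scene0.png'),(800,600)))"
```

```text
scene {'fx': 441.1074623822801, 'fy': 441.1074623822801, 'cx': 254.46577521659077, 'cy': 194.46752978374036} [[0.756, -0.375, 0.537, 1.189], [0.654, 0.459, -0.601, -0.826], [-0.021, 0.806, 0.592, 0.87], [0.0, 0.0, 0.0, 1.0]]
carriage_grip [(0.83, [112.0, 258.0], [0.326, -0.441]), (0.82, [205.0, 289.0], [0.599, -0.358]), (0.59, [178.0, 256.0], [0.458, -0.323])]
guide [(0.94, [295.0, 189.0], [0.559, 0.064])]
plunger [(0.48, [312.0, 172.0], [0.58, 0.121])]
spool [(0.82, [332.0, 210.0], [0.663, 0.114])]
hood []
loupe [(0.54, [248.0, 209.0], [0.462, -0.043])]
clip_a [(0.74, [246.0, 307.0], [0.698, -0.318]), (0.45, [274.0, 183.0], [0.416, 0.14]), (0.21, [120.0, 311.0], [0.47, -0.523])]
lensboard [(0.58, [118.0, 310.0], [0.47, -0.529])]
filmbox [(0.73, [332.0, 210.0], [0.655, 0.128]), (0.56, [349.0, 149.0], [0.504, 0.477])]
top {'fx': 362.7452071445002, 'fy': 362.7452071445002, 'cx': 256.53048858534123, 'cy': 186.58065846379355} [[-0.014, 0.993, -0.117, 0.381], [-1.0, -0.014, -0.002, -0.02], [-0.004, 0.117, 0.993, 1.141], [0.0, 0.0, 0.0, 1.0]]
carriage_grip [(0.74, [359.0, 163.0], [0.581, -0.333]), (0.71, [350.0, 209.0], [0.439, -0.299]), (0.55, [386.0, 259.0], [0.288, -0.4])]
guide [(0.87, [211.0, 178.0], [0.534, 0.116])]
plunger [(0.47, [200.0, 168.0], [0.554, 0.14])]
spool [(0.51, [214.0, 139.0], [0.666, 0.114])]
hood [(0.81, [177.0, 132.0], [0.69, 0.231]), (0.62, [217.0, 137.0], [0.671, 0.104]), (0.29, [346.0, 131.0], [0.684, -0.302])]
loupe [(0.71, [266.0, 201.0], [0.468, -0.045])]
clip_a [(0.57, [346.0, 132.0], [0.686, -0.304]), (0.5, [208.0, 220.0], [0.413, 0.136])]
lensboard [(0.91, [416.0, 200.0], [0.465, -0.509])]
filmbox [(0.7, [107.0, 199.0], [0.48, 0.448])]
```

View pics/t0.png

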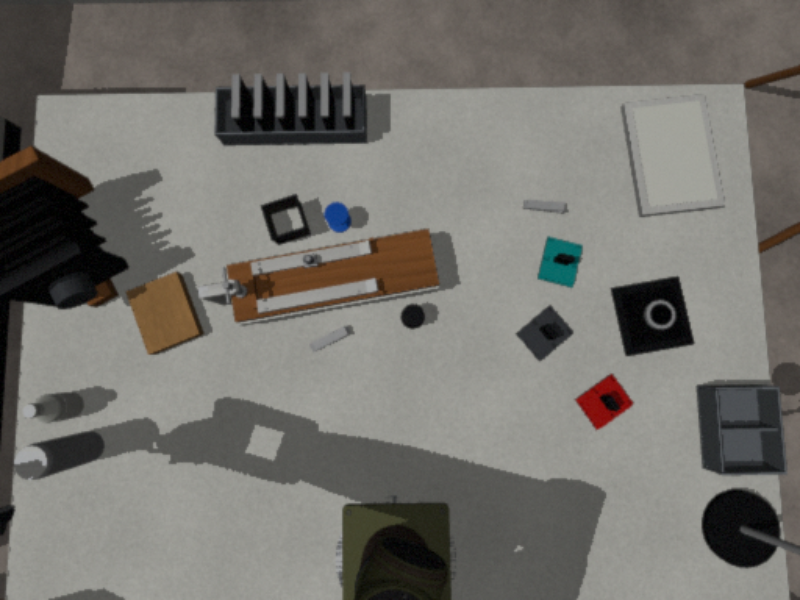

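View pics/s0.png

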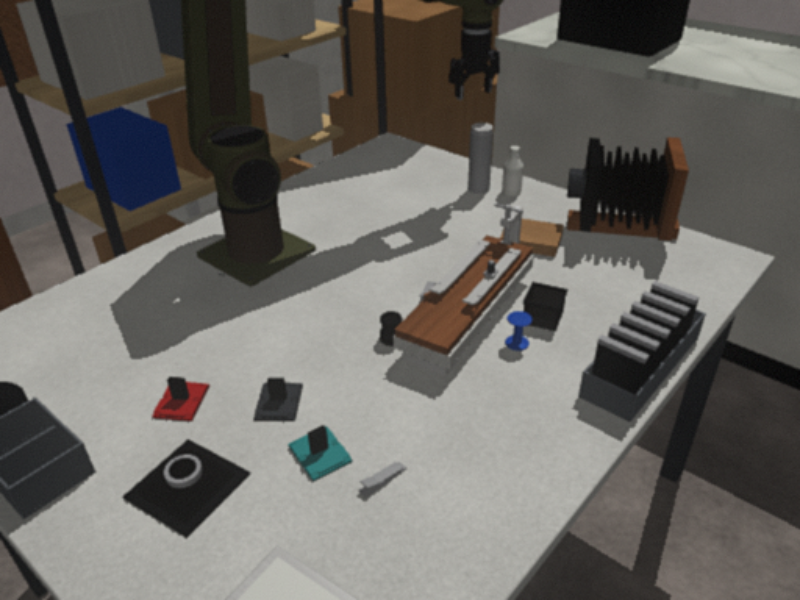

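Three candidates in the top picture: turquoise (359,163), dark grey (350,209) and red (386,259). The task rules out turquoise and red, so the dark metal plate with the black fin at (350,209) fits. I'll confirm it in a crop and measure the guide there too.

```bash
python3 - <<'E'
from h import *
im=cv2.imread('pics/top0.png')
a=cv2.resize(im[185:235,325:375],(300,300),interpolation=2);b=cv2.resize(im[140:215,140:290],(800,400)[::1],interpolation=2)
c=np.zeros((600,800,3),np.uint8);c[:400]=b;c[400:,:200]=cv2.resize(a,(200,200));c[400:,200:]=cv2.resize(im[155:222,330:415][:28*0+67],(600,200)) if 0 else 0
cv2.imwrite('pics/c0.png',c)
o=r.get_obs();print(o['time_s'],o['eef_pos'],o['eef_rot'],o['q'],r.grip_depth)
from scipy.spatial.transform import Rotation as R
q=o['eef_rot'];print(R.from_quat(np.roll(q,-1)).as_matrix().round(3))
i=optics.camera_info('wrist');print(i['fx'],i['cx'],i['cy'],np.round(i['extrinsics'],3))
E
```

```text
1.0 [0.17074376 0.62715663 0.23132812] [-1.11645755e-05  1.32492746e-01  9.91183975e-01 -2.36580659e-06] [ 1.22242182e+00  1.23786939e-01  1.65030431e+00  2.12382913e-05
  1.36751080e+00 -8.26118430e-02] 0.0187
[[-0.965  0.263 -0.   ]
 [ 0.263  0.965 -0.   ]
 [ 0.    -0.    -1.   ]]
318.7322618283518 253.01449309804678 191.16503238016202 [[ 0.262 -0.931 -0.254  0.108]
 [ 0.965  0.253  0.069  0.646]
 [-0.    -0.263  0.965  0.375]
 [ 0.     0.     0.     1.   ]]
```

View pics/c0.png

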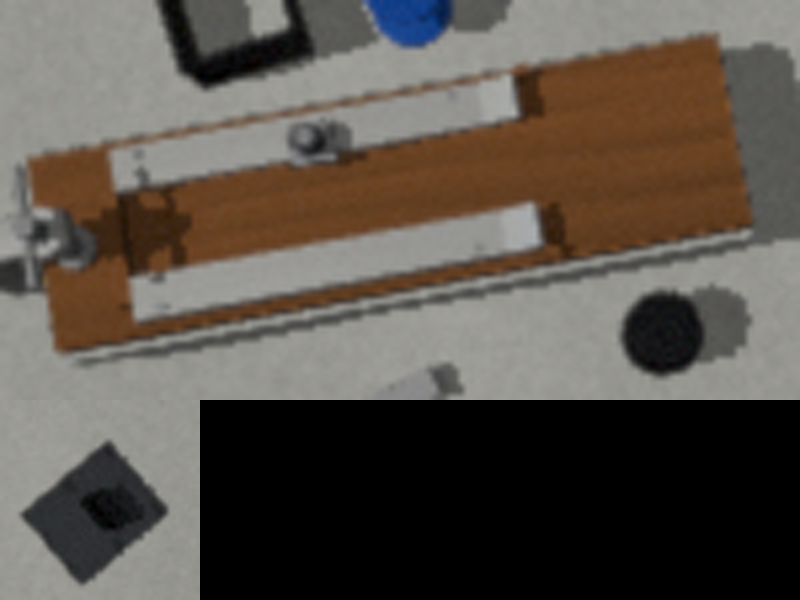

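The crop confirms it: the dark grey plate with a black fin, long side running from lower left to upper right. The guide's board corners, lips and plunger (about (311,138) in the crop) are also clear. Next I compute the poses.

```bash
cat >> h.py <<'E'
def guide_from(T,i):
    return None
E
python3 - <<'E'
from h import *
i=optics.camera_info('top')
f=lambda p,s,o:np.array(p)/s+np.array(o)-0.5*(1-1/s)*0
G=[at(i,f(p,5.3333,(140,140)),.083)[:2] for p in((30,157),(717,37),(752,228),(57,352))]
G=np.array(G);print(G.round(4).tolist())
d=(G[0]+G[3]-G[1]-G[2]);L=np.linalg.norm(d)/2;d/=np.linalg.norm(d);print('len',L,np.linalg.norm(G[0]-G[3]),'ang',np.degrees(np.arctan2(d[1],d[0])))
c=G.mean(0);print('centre',c)
op=(G[1]+G[2])/2;print('bed from open end',op+d*.055,'origin',op+.19*d)
pl=at(i,f((305,133),5.3333,(140,140)),.129)[:2];n=np.array([-d[1],d[0]]);v=pl-(op+.19*d);print('plunger',pl,v@d,v@n)
C=np.array([at(i,f(p,4,(325,185)),.010)[:2] for p in((110,41),(167,111),(82,183),(22,114))]);print('carr',C.mean(0))
e=C[3]-C[0]+C[2]-C[1];print(np.degrees(np.arctan2(e[1],e[0])),np.linalg.norm(C[3]-C[0]),np.linalg.norm(C[1]-C[0]))
E
```

```text
[[0.562, 0.3096], [0.6242, -0.0724], [0.5166, -0.0896], [0.4536, 0.2924]]
len 0.3871305277575499 0.10976580101728795 ang 99.31311386269118
centre [0.53909823 0.1100024 ]
bed from open end [ 0.5615222 -0.0267364] origin [0.5396752  0.10648413]
plunger [0.56492766 0.1494627 ] 0.03832545983760825 -0.031874815511601005
carr [ 0.42808345 -0.30314761]
128.46232809783248 0.09031690285784656 0.0692644055403099
```

Request:
{"api": "step_arm", "payload": {
  "series": [
    [[230,-470,30],[0,0,-1.2],60],
    [[230,-470,30],[0,0,-1.2],60],
    [[230,-470,30],[0,0,-1.2],60],
    [[230,-470,30],[0,0,-1.2],60],
    [[230,-470,30],[0,0,-1.2],60],
    [[230,-470,30],[0,0,-1.2],60],
    [[230,-470,30],[0,0,-1.2],60],
    [[230,-470,30],[0,0,-1.2],60],
    [[257,-930,0],[0,0,-2.2],60],
    [[257,-930,0],[0,0,-2.2],60],
    [[257,-930,0],[0,0,-2.2],60],
    [[257,-930,0],[0,0,-2.2],60],
    [[257,-930,0],[0,0,-2.2],60],
    [[257,-930,0],[0,0,-2.2],60],
    [[257,-930,0],[0,0,-2.2],60],
    [[257,-930,0],[0,0,-2.2],60],
    [[257,-930,0],[0,0,-2.2],60],
    [[257,-930,0],[0,0,-2.2],60]
  ]
}}

```text
time_s: 3.25
eef_pos: [0.4276, -0.3026, 0.2312]
eef_rot: [-0.0, 0.943, 0.331, -0.0]
wrist_force: [-0.7, 0.5, 1.0]
opening: 0.0602
grasp_force: 0.0
```

```bash
cat > look.py <<'E'
from h import *
import sys,json
i=optics.camera_info('wrist');o=r.get_obs();im=optics.camera('wrist')
cv2.imwrite(f'pics/{sys.argv[1]}.png',im);cv2.imwrite(f'pics/{sys.argv[1]}v.png',cv2.resize(im,(800,600),interpolation=2))
i['extrinsics']=np.array(i['extrinsics']).tolist();json.dump(i,open(f'pics/{sys.argv[1]}.json','w'))
print(o['time_s'],o['eef_pos'],np.array(o['eef_rot']).round(4),o['wrist_force'],o['opening'])
for q in sys.argv[2:]: print(q,[(round(b['score'],2),np.round(b['point'],1).tolist()) for b in optics.boxes_of('wrist',q)[:3]])
E
python3 look.py w1 carriage_grip
```

```text
3.25 [ 0.42763206 -0.30259555  0.23120143] [-3.000e-04  9.435e-01  3.314e-01 -0.000e+00] [-0.7404021   0.47596045  0.96753703] 0.060162374240318964
carriage_grip [(0.79, [362.7, 78.9]), (0.65, [251.1, 162.7]), (0.64, [253.6, 295.1])]
```

View pics/w1v.png

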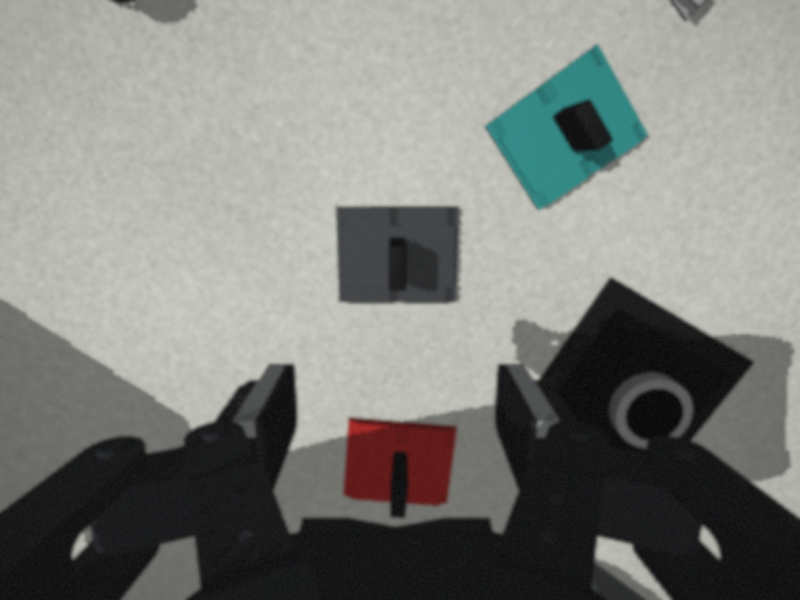

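The wrist picture shows the dark carriage with plate corners (336,207), (459,207), (458,302) and (340,303) in view pixels. Its fin is at about (398,263) and its edges are square to the tool; red lies nearer the gripper and turquoise is at upper right.

```bash
python3 - <<'E'
from h import *
import json
i=json.load(open('pics/w1.json'));s=1.5625
C=np.array([at(i,np.array(p)/s,.010)[:2] for p in((336,207),(459,207),(458,302),(340,303))])
print(C.round(4),C.mean(0));e=C[1]-C[0]+C[2]-C[3];print(np.degrees(np.arctan2(e[1],e[0])),[np.linalg.norm(C[k]-C[k-1]) for k in range(4)])
n=C[0]-C[3]+C[1]-C[2];print(np.degrees(np.arctan2(n[1],n[0])))
t=np.array([at(i,np.array(p)/s,.056)[:2] for p in((390,238),(406,238),)]);print('fin top back edge',t.mean(0))
t=np.array([at(i,np.array(p)/s,.056)[:2] for p in((391,290),(406,290),)]);print('?',t.mean(0))
o=r.get_obs();from scipy.spatial.transform import Rotation as R
print(R.from_quat(np.roll(o['eef_rot'],-1)).as_matrix().round(4)[:2])
E
```

```text
[[ 0.43   -0.2457]
 [ 0.4856 -0.3151]
 [ 0.431  -0.361 ]
 [ 0.3742 -0.2915]] [ 0.43018247 -0.30332215]
-51.022521619564245 [np.float64(0.0720845963631087), np.float64(0.08890574888940314), np.float64(0.07130562287605723), np.float64(0.08974992756640829)]
39.68943631621789
fin top back edge [ 0.44554113 -0.29043222]
? [ 0.4189138  -0.31226665]
[[ 7.795e-01  6.264e-01  2.000e-04]
 [ 6.264e-01 -7.795e-01  0.000e+00]]
```

Request:
{"api": "step_arm", "payload": {
  "series": [
    [[3,0,-60],[0,0,0.008],50],
    [[3,0,-120],[0,0,0.008],50],
    [[3,0,-170],[0,0,0.008],50],
    [[3,0,-200],[0,0,0.008],50],
    [[3,0,-212],[0,0,0.008],50],
    [[3,0,-212],[0,0,0.008],50],
    [[3,0,-212],[0,0,0.008],0],
    [[3,0,-212],[0,0,0.008],0],
    [[3,0,-212],[0,0,0.008],0],
    [[3,0,-212],[0,0,0.008],0],
    [[3,0,-212],[0,0,0.008],0]
  ],
  "force": 60
}}

```text
time_s: 4.72
eef_pos: [0.4318, -0.3037, 0.0211]
eef_rot: [0.001, 0.942, 0.335, 0.001]
wrist_force: [-0.8, 0.5, 7.0]
opening: 0.0116
grasp_force: 59.8
```

Request:
{"api": "step_arm", "payload": {
  "series": [
    [[0,0,20],[0,0,0],0],
    [[0,0,80],[0,0,0],0],
    [[30,50,130],[0,0,-0.1],0],
    [[60,100,160],[0,0,-0.2],0],
    [[80,150,190],[0,0,-0.35],0],
    [[95,200,220],[0,0,-0.5],0],
    [[110,250,240],[0,0,-0.52],0],
    [[110,300,260],[0,0,-0.52],0],
    [[110,310,270],[0,0,-0.52],0],
    [[110,310,270],[0,0,-0.52],0],
    [[110,310,270],[0,0,-0.52],0],
    [[110,310,270],[0,0,-0.52],0]
  ]
}}

```text
time_s: 6.22
eef_pos: [0.5403, 0.0059, 0.288]
eef_rot: [-0.0, 0.997, 0.081, -0.001]
wrist_force: [-0.2, -0.3, -1.6]
opening: 0.0107
grasp_force: 59.1
```

```bash
python3 look.py w2 plunger carriage_grip
```

```text
6.225 [0.54027573 0.00586677 0.28798477] [-1.000e-04  9.967e-01  8.080e-02 -1.100e-03] [-0.17675458 -0.30408269 -1.59436833] 0.010712126223810545
plunger [(0.92, [115.2, 123.4])]
carriage_grip [(0.9, [499.0, 333.8]), (0.85, [248.5, 218.4]), (0.55, [497.3, 179.4])]
```

View pics/w2v.png

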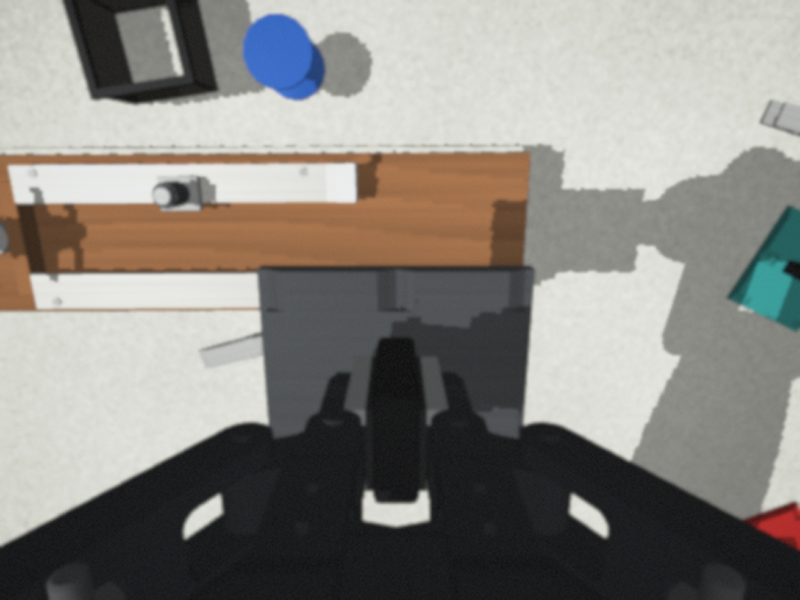

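The carriage is held: its far plate edge runs (261,267)–(532,267). The guide shows the far lip's inner edge from (20,205) to (357,202) and the near lip's inner edge from (30,274) to (260,271). The plunger top is at (170,195), and the board's open end runs (528,152)–(524,267).

```bash
cat > m.py <<'E'
from h import *
import json
i=json.load(open('pics/w2.json'));s=1.5625
P=lambda p,z:at(i,np.array(p)/s,z)[:2]
ang=lambda a,b:np.degrees(np.arctan2(*(b-a)[::-1]))
F=[P((357,202),.099),P((20,205),.099)];N=[P((260,271),.099),P((30,274),.099)]
B=[P((528,152),.083),P((10,155),.083)]
O=[P((357,163),.099),P((10,165),.099)];N2=[P((260,306.5),.099),P((37,308),.099)]
for k,v in dict(F=F,N=N,B=B,O=O,N2=N2).items(): print(k,np.round(v,4).tolist(),ang(*v))
th=np.radians(np.mean([ang(*v) for v in(F,N,B,O)]));d=np.array([np.cos(th),np.sin(th)]);n=np.array([-d[1],d[0]])
f=np.mean(F,0)@n;nn=np.mean(N,0)@n;print('gap',nn-f,'outer',(np.mean(N2,0)-np.mean(O,0))@n,'board far',np.mean(B,0)@n)
y0=(f+nn)/2;print('centre n',y0,(np.mean(N2,0)@n+np.mean(O,0)@n)/2, 'far+60',np.mean(B,0)@n+.06)
xo=np.mean([P((528,152),.083)@d,P((524,267),.083)@d]);print('open end',xo,'th',np.degrees(th))
bed=(xo+.055)*d+y0*n;pl=P((168,194),.129);print('bed',bed,'lip start rel bed',P((357,180),.1)@d-bed@d,'plunger rel origin',pl@d-bed@d-.135,pl@n-y0)
K=[P((261,267),.277),P((532,267),.277)];print('plate edge',K,np.linalg.norm(K[1]-K[0]),ang(K[1],K[0]))
c=np.mean(K,0)+n*.036;o=r.get_obs();print('carriage centre',c,'tcp',o['eef_pos'],'diff d,n',(c-o['eef_pos'][:2])@d,(c-o['eef_pos'][:2])@n)
q=o['eef_rot'];print('tool yaw',2*np.degrees(np.arctan2(q[2],q[1]))+90)
E
python3 m.py
```

```text
F [[0.5783, 0.0383], [0.5406, 0.2569]] 99.78809658003784
N [[0.5217, 0.097], [0.4943, 0.2518]] 100.0486359825071
B [[0.6281, -0.0693], [0.57, 0.2739]] 99.60448812276084
O [[0.6027, 0.0418], [0.5654, 0.2624]] 99.6045940702814
N2 [[0.4966, 0.0947], [0.4705, 0.2477]] 99.68731199972528
gap 0.04608969071164237 outer 0.09585699883000787 board far -0.6077378284534917
centre n -0.5532914504344657 -0.5534850906458564 far+60 -0.5477378284534917
open end -0.1757922168631651 th 99.7614536888968
bed [ 0.5657609  -0.02523477] lip start rel bed 0.06002780056100027 plunger rel origin 0.035583466011444465 -0.03097772049363201
plate edge [array([0.56887501, 0.05425523]), array([ 0.58269066, -0.03024017])] 0.08561742585383288 99.28612865945763
carriage centre [0.54030404 0.00590385] tcp [0.54055032 0.00632318 0.28864646] diff d,n -0.00037149571180372523 0.0003138094052640639
tool yaw 99.30340534604301
```

Request:
{"api": "step_arm", "payload": {
  "series": [
    [[26,-34,-40],[0,0,0.007],0],
    [[26,-34,-90],[0,0,0.007],0],
    [[26,-34,-130],[0,0,0.007],0],
    [[26,-34,-155],[0,0,0.007],0],
    [[26,-34,-155],[0,0,0.007],0],
    [[26,-34,-155],[0,0,0.007],0],
    [[26,-34,-155],[0,0,0.007],0]
  ]
}}

```text
time_s: 7.25
eef_pos: [0.568, -0.0271, 0.1364]
eef_rot: [0.0, 0.996, 0.085, 0.002]
wrist_force: [-0.1, 0.4, -0.5]
opening: 0.011
grasp_force: 59.3
```

```bash
python3 look.py w3 plunger; python3 - <<'E'
from h import *
im=optics.camera('scene');cv2.imwrite('pics/s3.png',im)
a=cv2.resize(cv2.imread('pics/w3.png'),(800,600),interpolation=2)
cv2.imwrite('pics/w3v.png',a)
E
```

```text
7.25 [ 0.56802184 -0.02705605  0.13644768] [4.000e-04 9.964e-01 8.530e-02 1.700e-03] [-0.13262351  0.39486527 -0.53816249] 0.011019008186896474
plunger []
```

View pics/w3v.png

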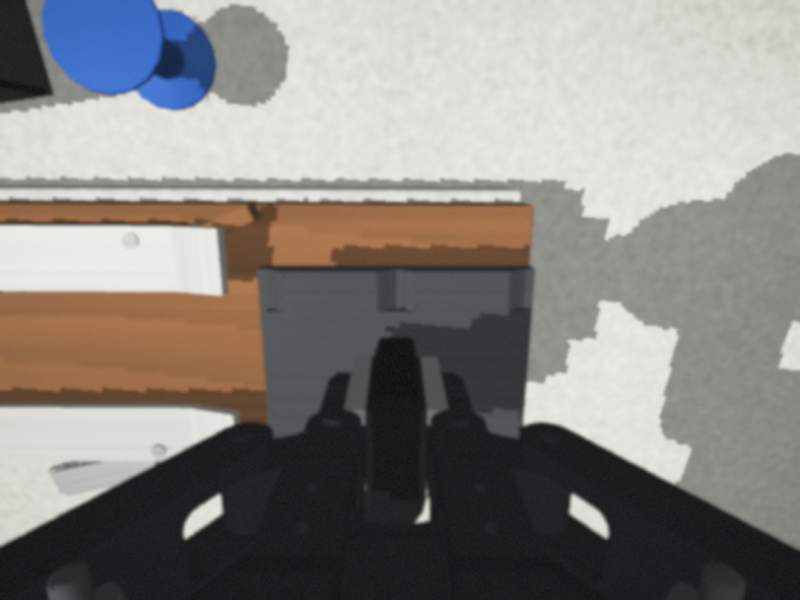

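The held plate's edge is at row 267, just behind the lip mouths. The far lip's inner edge runs (0,292)–(175,294), the near lip's (0,405)–(190,407), and the fin's far base is at (397,338).

```bash
python3 - <<'E'
from h import *
import json
i=json.load(open('pics/w3.json'));s=1.5625
P=lambda p,z:at(i,np.array(p)/s,z)[:2]
ang=lambda a,b:np.degrees(np.arctan2(*(b-a)[::-1]))
F=[P((175,294),.099),P((0,292),.099)];N=[P((190,407),.099),P((0,405),.099)];B=[P((531,206),.083),P((0,203),.083)]
O=[P((175,225.5),.099),P((0,224),.099)]
print([ang(*v) for v in(F,N,B,O)])
th=np.radians(99.75);d=np.array([np.cos(th),np.sin(th)]);n=np.array([-d[1],d[0]])
f=np.mean(F,0)@n;nn=np.mean(N,0)@n;print('gap',nn-f,'centre',(f+nn)/2,'board+55',np.mean(B,0)@n+.055)
o=r.get_obs();t=o['eef_pos'];print('tcp n',t[:2]@n,t[:2]@d,t[2])
z0=t[2]-.0211
for z in(z0+.01,z0+.005,z0):
  K=[P((261,267),z),P((532,267),z)];print('centre from edge',np.mean(K,0)@n+.036,np.linalg.norm(K[1]-K[0]),ang(K[1],K[0]),np.mean(K,0)@d)
print('from fin',P((397,338),z0+.01)@n+.015)
print('lip mouths d',P((222,260),.108)@d,P((237,412),.108)@d,'board end',P((532,206),.083)@d)
E
```

```text
[np.float64(99.10449827960907), np.float64(99.0972053633164), np.float64(99.47743499964908), np.float64(99.30338398303891)]
gap 0.04661304822630863 centre -0.552681724519329 board+55 -0.5525704483754817
tcp n -0.5547190511696922 -0.1226480645441899 0.13567313653726948
centre from edge -0.5551430689918031 0.0862507235312623 99.78660266795437 -0.12256680554379022
centre from edge -0.5541371146808436 0.08902044383495396 99.78660266795437 -0.12258712054131844
centre from edge -0.5531311603698842 0.09179016413864564 99.78660266795437 -0.12260743553884668
from fin -0.5522411059623676
lip mouths d -0.06141987901865649 -0.06189200662425267 board end -0.17562732138359652
```

Request:
{"api": "step_arm", "payload": {
  "series": [
    [[-1,0,-15],[0,0,-0.005],0],
    [[-1,0,-24],[0,0,-0.005],0],
    [[-1,0,-28],[0,0,-0.005],0],
    [[-1,0,-31],[0,0,-0.005],0],
    [[-1,0,-31],[0,0,-0.005],0],
    [[-1,0,-31],[0,0,-0.005],0]
  ]
}}

```text
time_s: 8.15
eef_pos: [0.566, -0.0268, 0.1041]
eef_rot: [0.0, 0.997, 0.083, 0.0]
wrist_force: [-4.6, 0.5, 4.8]
opening: 0.0111
grasp_force: 60.2
```

Request:
{"api": "step_arm", "payload": {
  "series": [
    [[-1,6,0],[0,0,0],0],
    [[-2,12,0],[0,0,0],0],
    [[-3,18,0],[0,0,0],0],
    [[-4,24,0],[0,0,0],0],
    [[-5,30,0],[0,0,0],0],
    [[-5,30,0],[0,0,0],0]
  ]
}}

```text
time_s: 8.9
eef_pos: [0.5613, 0.0038, 0.1041]
eef_rot: [-0.0, 0.997, 0.083, 0.001]
wrist_force: [0.5, -1.7, 5.8]
opening: 0.0112
grasp_force: 60.5
```

Request:
{"api": "step_arm", "payload": {
  "series": [
    [[-1,6,0],[0,0,0],0],
    [[-2,12,0],[0,0,0],0],
    [[-3,18,0],[0,0,0],0],
    [[-4,24,0],[0,0,0],0],
    [[-5,30,0],[0,0,0],0],
    [[-5,30,0],[0,0,0],0]
  ]
}}

```text
time_s: 9.65
eef_pos: [0.5563, 0.0338, 0.1041]
eef_rot: [-0.0, 0.997, 0.083, 0.001]
wrist_force: [-0.6, -1.5, 5.9]
opening: 0.0117
grasp_force: 60.5
```

```bash
python3 look.py w4 plunger carriage_grip
```

```text
9.65 [0.55626427 0.0338253  0.10410512] [-0.000e+00  9.965e-01  8.310e-02  8.000e-04] [-0.59329614 -1.45243163  5.89130385] 0.011704428945795133
plunger [(0.6, [21.8, 188.3])]
carriage_grip [(0.56, [260.8, 224.4])]
```

View pics/w4v.png

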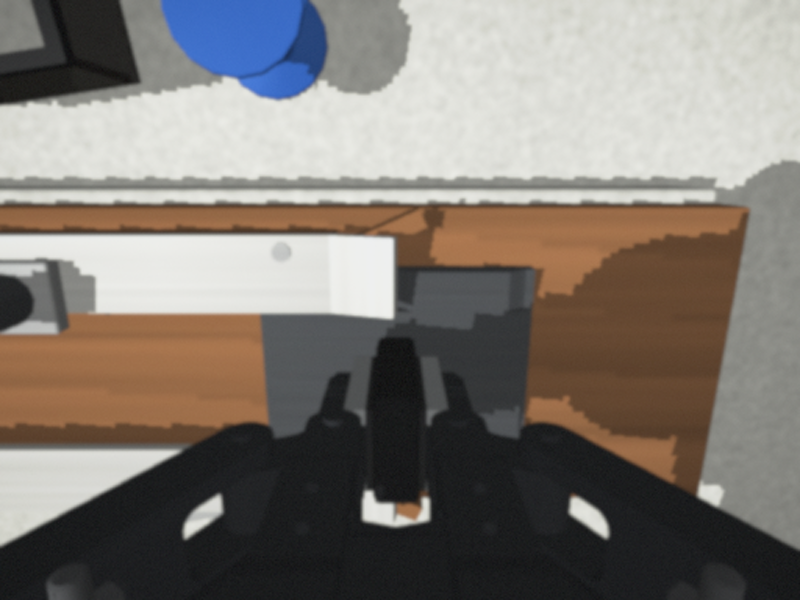

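The plate's front half is now under the lips. The plunger is about 111 mm ahead, so I'll continue.

Request:
{"api": "step_arm", "payload": {
  "series": [
    [[-1,6,0],[0,0,0],0],
    [[-2,12,0],[0,0,0],0],
    [[-3,18,0],[0,0,0],0],
    [[-4,24,0],[0,0,0],0],
    [[-5,30,0],[0,0,0],0],
    [[-6,36,0],[0,0,0],0],
    [[-7,42,0],[0,0,0],0],
    [[-8,48,0],[0,0,0],0],
    [[-9,54,0],[0,0,0],0],
    [[-9,54,0],[0,0,0],0]
  ]
}}

```text
time_s: 11.05
eef_pos: [0.5472, 0.0878, 0.1041]
eef_rot: [-0.0, 0.997, 0.083, 0.001]
wrist_force: [0.3, -1.7, 5.8]
opening: 0.0111
grasp_force: 60.5
```

```bash
python3 look.py w5 plunger carriage_grip; python3 - <<'E'
from h import *
optics.camera('top');i=optics.camera_info('top')
for q,z in(("plunger",.129),("carriage_grip",.139)):print(q,[(round(b['score'],2),b['point'],at(i,b['point'],z)) for b in optics.boxes_of('top',q)])
E
```

```text
11.05 [0.54717101 0.0878198  0.10410689] [-1.000e-04  9.965e-01  8.300e-02  7.000e-04] [ 0.33104344 -1.71053713  5.82663621] 0.011088879610250702
plunger [(0.91, [123.5, 193.2])]
carriage_grip [(0.75, [249.7, 233.0])]
plunger []
carriage_grip [(0.81, [388.1, 255.3], array([ 0.30666251, -0.37242585,  0.139     ])), (0.64, [357.7, 162.2], array([ 0.56438952, -0.30185431,  0.139     ])), (0.58, [215.9, 175.1], array([0.53357565, 0.09534932, 0.139     ]))]
```

View pics/w5v.png

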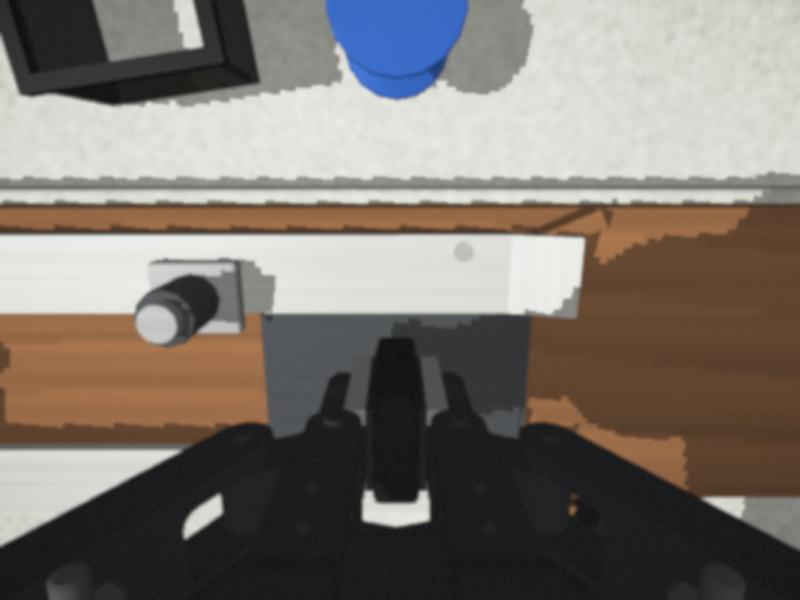

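The plunger top is at (158,325) and the carriage is fully under the lips. Next I measure how far is left to go.

```bash
python3 - <<'E'
from h import *
import json
i=json.load(open('pics/w5.json'));s=1.5625
P=lambda p,z:at(i,np.array(p)/s,z)[:2]
t=r.get_obs()['eef_pos'];d=np.array([np.cos(np.radians(99.55)),np.sin(np.radians(99.55))])
print((P((158,325),.129)-t[:2])@d,(P((195,297),.103)-t[:2])@d)
print('fin', (P((397,338),.093)-t[:2])@d)
for p in((158,325),):
  print(P(p,.129))
E
```

```text
0.060152609804852715 0.0609372478175143
fin 0.00012991839896738717
[0.56535002 0.15188392]
```

Request:
{"api": "step_arm", "payload": {
  "series": [
    [[-1,6,0],[0,0,0],0],
    [[-2,12,0],[0,0,0],0],
    [[-3,18,0],[0,0,0],0],
    [[-4,24,0],[0,0,0],0],
    [[-5,30,0],[0,0,0],0],
    [[-6,36,0],[0,0,0],0],
    [[-7,42,0],[0,0,0],0],
    [[-7.5,45,0],[0,0,0],0],
    [[-8,48,0],[0,0,0],0]
  ]
}}

```text
time_s: 12.48
eef_pos: [0.5395, 0.1335, 0.1043]
eef_rot: [0.002, 0.997, 0.083, 0.001]
wrist_force: [1.7, -11.8, 7.5]
opening: 0.0113
grasp_force: 60.9
```

Request:
{"api": "step_arm", "payload": {
  "series": [
    [[-0.3,2,0],[0,0,0],0],
    [[-0.3,2,0],[0,0,0],0]
  ]
}}

```text
time_s: 12.72
eef_pos: [0.5391, 0.1362, 0.1041]
eef_rot: [0.001, 0.997, 0.083, 0.001]
wrist_force: [1.4, -7.6, 6.6]
opening: 0.0113
grasp_force: 60.6
```

Request:
{"api": "step_arm", "payload": {
  "series": [
    [[-0.3,2,0],[0,0,0],0],
    [[-0.3,2,0],[0,0,0],0]
  ]
}}

```text
time_s: 12.98
eef_pos: [0.5387, 0.1381, 0.1041]
eef_rot: [0.001, 0.997, 0.083, 0.001]
wrist_force: [1.7, -8.5, 7.5]
opening: 0.0111
grasp_force: 60.6
```

Request:
{"api": "step_arm", "payload": {
  "series": [
    [[-0.3,2,0],[0,0,0],0],
    [[-0.3,2,0],[0,0,0],0]
  ]
}}

```text
time_s: 13.22
eef_pos: [0.5384, 0.1403, 0.1041]
eef_rot: [0.001, 0.997, 0.083, 0.001]
wrist_force: [1.3, -6.4, 6.4]
opening: 0.0109
grasp_force: 60.6
```

Request:
{"api": "step_arm", "payload": {
  "series": [
    [[-0.3,2,0],[0,0,0],0],
    [[-0.3,2,0],[0,0,0],0]
  ]
}}

```text
time_s: 13.48
eef_pos: [0.538, 0.1427, 0.1041]
eef_rot: [0.001, 0.997, 0.083, 0.001]
wrist_force: [0.7, -5.5, 6.6]
opening: 0.0113
grasp_force: 60.6
```

Request:
{"api": "step_arm", "payload": {
  "series": [
    [[-0.2,1,0],[0,0,0],0],
    [[-0.2,1,0],[0,0,0],0]
  ]
}}

```text
time_s: 13.72
eef_pos: [0.5378, 0.1438, 0.1041]
eef_rot: [0.001, 0.997, 0.083, 0.001]
wrist_force: [0.6, -5.9, 7.4]
opening: 0.0113
grasp_force: 60.6
```

Request:
{"api": "step_arm", "payload": {
  "series": [
    [[-0.2,1,0],[0,0,0],0],
    [[-0.2,1,0],[0,0,0],0]
  ]
}}

```text
time_s: 13.98
eef_pos: [0.5376, 0.1448, 0.1041]
eef_rot: [0.001, 0.997, 0.083, 0.001]
wrist_force: [0.4, -4.8, 6.4]
opening: 0.0114
grasp_force: 60.6
```

Request:
{"api": "step_arm", "payload": {
  "series": [
    [[-0.2,1,0],[0,0,0],0],
    [[-0.2,1,0],[0,0,0],0]
  ]
}}

```text
time_s: 14.22
eef_pos: [0.5374, 0.1458, 0.1041]
eef_rot: [0.001, 0.997, 0.083, 0.001]
wrist_force: [1.4, -5.6, 6.3]
opening: 0.0114
grasp_force: 60.6
```

```bash
python3 look.py w6 plunger
```

```text
14.225 [0.53738334 0.14584623 0.10408929] [6.000e-04 9.966e-01 8.290e-02 5.000e-04] [ 1.39611171 -5.61869729  6.31513484] 0.011383493441135824
plunger [(0.55, [252.8, 191.2])]
```

View pics/w6v.png

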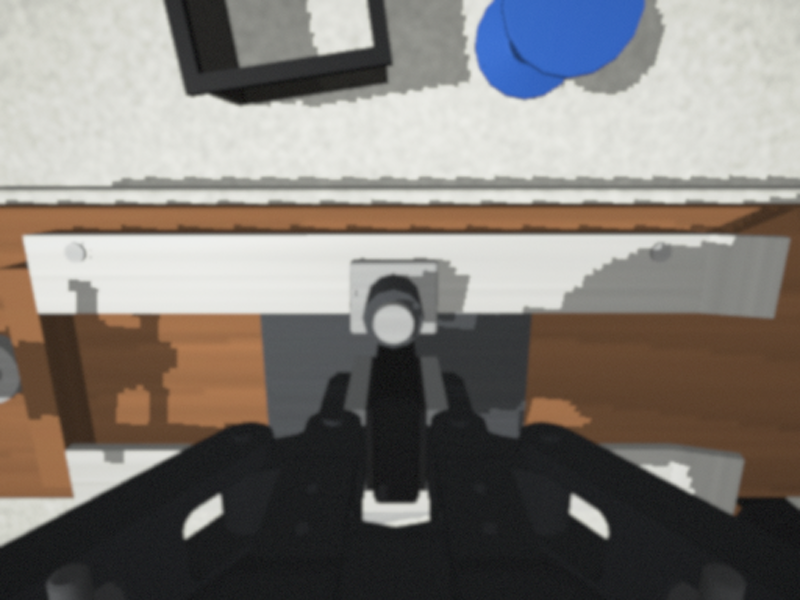

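The plunger top (394,325) and its block (centre column 394.5) are level with the fin (column 397) to within about 1 mm. I'll probe forward a little to feel for the centre.

Request:
{"api": "step_arm", "payload": {
  "series": [
    [[-0.1,0.7,0],[0,0,0],0],
    [[-0.1,0.7,0],[0,0,0],0],
    [[-0.1,0.7,0],[0,0,0],0]
  ]
}}

```text
time_s: 14.7
eef_pos: [0.5373, 0.1464, 0.1041]
eef_rot: [0.001, 0.997, 0.083, 0.001]
wrist_force: [0.7, -6.1, 6.4]
opening: 0.0113
grasp_force: 60.6
```

```bash
python3 look.py w7 plunger;python3 - <<'E'
from h import *
f=[];
for k in range(6):
  optics.camera('wrist');f.append(r.get_obs()['wrist_force'])
print(np.mean(f,0))
import json
for w in('w6','w7'):
  g=cv2.cvtColor(cv2.imread(f'pics/{w}.png'),6).astype(int)
  print(w,'plunger row',g[207,232:274].tolist(),'fin row',g[235,225:285].tolist())
E
```

```text
14.7 [0.5372792  0.14643999 0.10411233] [8.000e-04 9.966e-01 8.300e-02 5.000e-04] [ 0.67655012 -6.09090514  6.43744673] 0.011331595618106087
plunger [(0.82, [250.5, 189.4]), (0.66, [282.3, 195.5])]
[ 0.66751945 -5.95609703  6.59712071]
w6 plunger row [166, 135, 104, 93, 90, 102, 131, 164, 184, 191, 193, 192, 192, 192, 192, 192, 192, 192, 192, 192, 191, 191, 191, 191, 191, 190, 191, 193, 192, 192, 191, 179, 147, 98, 66, 67, 81, 105, 139, 166, 176, 178] fin row [83, 82, 82, 81, 82, 81, 82, 81, 82, 81, 81, 71, 54, 37, 25, 22, 21, 21, 21, 19, 20, 19, 23, 21, 21, 17, 17, 19, 26, 23, 15, 17, 22, 20, 21, 16, 19, 23, 20, 22, 24, 20, 28, 34, 51, 69, 79, 81, 82, 83, 83, 82, 81, 81, 81, 76, 68, 59, 56, 55]
w7 plunger row [190, 178, 153, 118, 96, 90, 92, 115, 152, 181, 191, 192, 192, 192, 192, 192, 192, 192, 190, 192, 193, 192, 192, 190, 192, 192, 192, 193, 191, 191, 192, 191, 184, 160, 123, 80, 64, 74, 91, 124, 156, 175] fin row [85, 82, 81, 82, 81, 81, 82, 83, 82, 81, 79, 69, 54, 34, 25, 22, 25, 17, 18, 22, 21, 18, 21, 15, 22, 20, 23, 20, 24, 22, 22, 20, 24, 21, 22, 19, 19, 20, 21, 17, 22, 22, 26, 36, 52, 67, 79, 80, 83, 82, 82, 82, 81, 81, 81, 77, 68, 60, 55, 54]
```

Request:
{"api": "step_arm", "payload": {
  "series": [
    [[-0.1,0.8,0],[0,0,0],0],
    [[-0.1,0.8,0],[0,0,0],0]
  ]
}}

```text
time_s: 15.35
eef_pos: [0.5372, 0.1468, 0.1041]
eef_rot: [0.001, 0.997, 0.083, 0.0]
wrist_force: [1.9, -7.8, 6.9]
opening: 0.0111
grasp_force: 60.7
```

Request:
{"api": "step_arm", "payload": {
  "series": [
    [[-0.1,0.8,0],[0,0,0],0],
    [[-0.1,0.8,0],[0,0,0],0]
  ]
}}

```text
time_s: 15.6
eef_pos: [0.5372, 0.147, 0.1042]
eef_rot: [0.002, 0.997, 0.083, 0.0]
wrist_force: [0.9, -10.0, 7.3]
opening: 0.0115
grasp_force: 60.8
```

Request:
{"api": "step_arm", "payload": {
  "series": [
    [[-0.1,0.8,0],[0,0,0],0],
    [[-0.1,0.8,0],[0,0,0],0]
  ]
}}

```text
time_s: 15.85
eef_pos: [0.5372, 0.1473, 0.1042]
eef_rot: [0.002, 0.997, 0.083, 0.0]
wrist_force: [1.1, -11.2, 6.7]
opening: 0.0114
grasp_force: 60.7
```

There's a clear detent: resistance rises from 6 to 11 N while the arm barely advances, so the ball is in the notch. I'll back off to relieve the push.

Request:
{"api": "step_arm", "payload": {
  "series": [
    [[0.3,-2.0,0],[0,0,0],0],
    [[0.3,-2.2,0],[0,0,0],0],
    [[0.3,-2.2,0],[0,0,0],0]
  ]
}}

```text
time_s: 16.23
eef_pos: [0.5372, 0.1472, 0.1041]
eef_rot: [0.0, 0.997, 0.083, 0.0]
wrist_force: [0.5, -4.0, 6.7]
opening: 0.0116
grasp_force: 60.6
```

```bash
python3 look.py w8 plunger;python3 - <<'E'
from h import *
g=cv2.cvtColor(cv2.imread('pics/w8.png'),6).astype(int)
print(g[207,232:274].tolist(),g[235,232:275].tolist())
E
```

```text
16.225 [0.53716323 0.14722526 0.10408101] [1.000e-04 9.966e-01 8.270e-02 5.000e-04] [ 0.4596803  -4.01480068  6.73505194] 0.011631000670128741
plunger [(0.83, [254.3, 190.7])]
[192, 193, 189, 176, 145, 111, 94, 89, 93, 114, 152, 181, 191, 191, 191, 191, 192, 192, 192, 192, 192, 193, 191, 191, 192, 192, 192, 190, 192, 192, 192, 192, 190, 190, 183, 158, 116, 78, 65, 73, 95, 126] [83, 83, 83, 80, 70, 55, 35, 27, 26, 24, 18, 20, 20, 15, 19, 19, 24, 21, 18, 20, 23, 16, 23, 22, 24, 21, 19, 19, 18, 22, 20, 20, 22, 22, 20, 28, 36, 51, 68, 78, 81, 81, 81]
```

View pics/w8v.png

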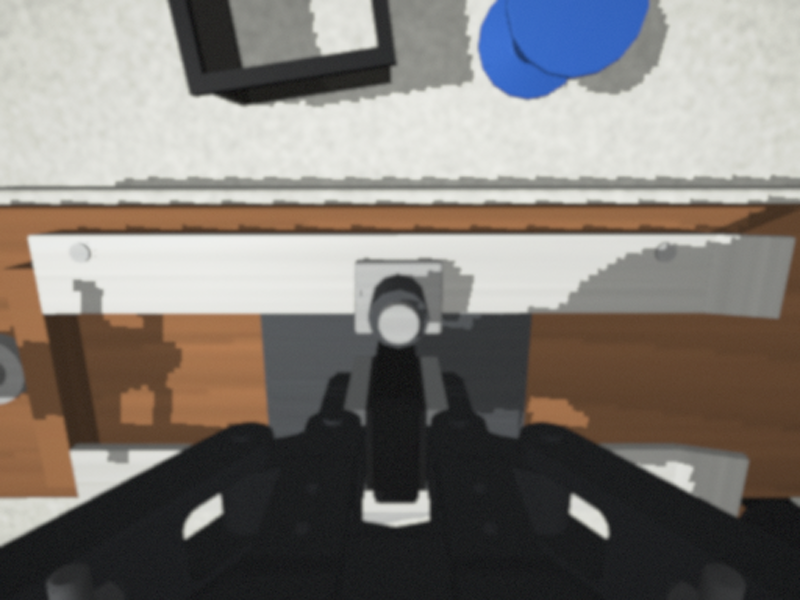

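The plunger is at column 398 against the fin's 396, about 0.7 mm past centre. I'll ease back slightly.

Request:
{"api": "step_arm", "payload": {
  "series": [
    [[0.1,-0.8,0],[0,0,0],0],
    [[0.1,-0.8,0],[0,0,0],0],
    [[0.1,-0.8,0],[0,0,0],0]
  ]
}}

```text
time_s: 16.7
eef_pos: [0.5372, 0.1472, 0.1041]
eef_rot: [-0.001, 0.997, 0.083, 0.001]
wrist_force: [0.4, -0.2, 6.0]
opening: 0.0111
grasp_force: 60.6
```

Request:
{"api": "step_arm", "payload": {
  "series": [
    [[0.1,-0.8,0],[0,0,0],0],
    [[0.1,-0.8,0],[0,0,0],0],
    [[0.1,-0.8,0],[0,0,0],0]
  ]
}}

```text
time_s: 17.08
eef_pos: [0.5372, 0.1472, 0.1042]
eef_rot: [-0.001, 0.997, 0.083, 0.001]
wrist_force: [0.7, 2.4, 6.6]
opening: 0.0113
grasp_force: 60.5
```

Request:
{"api": "step_arm", "payload": {
  "series": [
    [[0.1,-0.6,0],[0,0,0],0],
    [[0.1,-0.6,0],[0,0,0],0],
    [[0.1,-0.6,0],[0,0,0],0]
  ]
}}

```text
time_s: 17.45
eef_pos: [0.5372, 0.1472, 0.1042]
eef_rot: [-0.002, 0.997, 0.083, 0.001]
wrist_force: [0.1, 4.6, 6.0]
opening: 0.0113
grasp_force: 60.6
```

```bash
python3 look.py w9;python3 - <<'E'
from h import *
g=cv2.cvtColor(cv2.imread('pics/w9.png'),6).astype(int)
def c(row,a,b,lv):
    x=g[row,a:b].astype(float);k=np.where(np.diff(np.sign(x-lv)))[0];return a+k+(lv-x[k])/(x[k+1]-x[k])
print(c(207,238,270,140),c(235,232,275,50))
E
```

```text
17.45 [0.53721137 0.14719005 0.10420849] [-2.000e-03  9.966e-01  8.270e-02  6.000e-04] [0.10894448 4.62698929 6.03585849] 0.011304273674743778
[241.29411765 267.21276596] [237.14285714 268.93333333]
```

Request:
{"api": "step_arm", "payload": {
  "series": [
    [[-0.1,0.5,0.4],[0,0,0],0],
    [[-0.1,0.8,0.8],[0,0,0],0],
    [[-0.1,0.8,0.8],[0,0,0],0],
    [[-0.1,0.8,0.8],[0,0,0],0]
  ]
}}

```text
time_s: 18.0
eef_pos: [0.5369, 0.1465, 0.1041]
eef_rot: [-0.001, 0.997, 0.083, -0.0]
wrist_force: [1.0, 6.0, 3.6]
opening: 0.0111
grasp_force: 60.2
```

```bash
python3 look.py w10;python3 - <<'E'
from h import *
g=cv2.cvtColor(cv2.imread('pics/w10.png'),6).astype(int)
def c(row,a,b,lv):
    x=g[row,a:b].astype(float);k=np.where(np.diff(np.sign(x-lv)))[0];return a+k+(lv-x[k])/(x[k+1]-x[k])
print(c(207,238,270,140),c(235,232,275,50))
E
```

```text
18.0 [0.53692828 0.14650314 0.10414366] [-9.000e-04  9.966e-01  8.280e-02 -0.000e+00] [1.00158945 6.04591366 3.63718158] 0.011060470323176263
[239.71428571 265.68421053] [237.1875    268.9047619]
```

The fin is now centred to about 0.2 mm. I'll relieve the remaining side force.

Request:
{"api": "step_arm", "payload": {
  "series": [
    [[-0.1,0.6,0],[0,0,0],0],
    [[-0.1,0.9,0],[0,0,0],0],
    [[-0.1,0.9,0],[0,0,0],0],
    [[-0.1,0.9,0],[0,0,0],0]
  ]
}}

```text
time_s: 18.55
eef_pos: [0.5369, 0.1466, 0.1041]
eef_rot: [-0.0, 0.997, 0.083, -0.0]
wrist_force: [1.3, 3.1, 4.2]
opening: 0.0111
grasp_force: 60.2
```

```bash
python3 -c "
from h import *
print(job.hand_in())"
```

```text
the job is handed in; nothing more can be done
None
```

The carriage is loaded in the guide with the spring ball in its notch and the fin level with the plunger to about 0.2 mm, lying flat and still gripped. I handed the job in at about 18.6 s of the 51 s allowed; no verdict came back.

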